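# Feed a scrapped hard drive through the flap of the drive return box

### The arm

A 7-joint arm with a two-finger parallel gripper is mounted at the origin on the work surface. World frame = base frame: x ahead of the robot, y to its left, z up, the work surface at z = 0. Lengths are in m, angles in rad, forces in N, time in s.
With the tool pointing down it reaches from about 0.35 to 0.9 m from the base axis. Payload 7.2 kg.
Tool frame: the origin (TCP) lies on the mounting face of the last link; the fingertips stand 182 mm ahead of it and the grasp point (between the pads) lies 163 mm ahead of it; z points along the fingers, y is the line along which they close (so a half turn about z gives the same grasp; the last joint's range is limited). The gripper opens to 88 mm and grips with 3 to 60 N. Pads are 20 mm wide; open, the fingers measure 115 mm over their backs; the gripper's body (75 mm by 178 mm) begins 61 mm behind the grasp point.
Start: joints at [1.279, 0.411, -0.013, 1.596, 0.006, 1.134, -0.082], TCP at [0.139, -0.609, 0.405] pointing down, gripper open.
Joint ranges: [-2.95, 2.95], [-0.29, 1.99], [-1.47, 1.44], [0.14, 2.54], [-1.03, 4.17], [0.13, 1.85], [-2.86, 2.86]. Speed limits (rad/s): [2.39, 2.39, 3.01, 3.01, 3.14, 3.14, 3.14].

### API

Orientations are given as [roll, pitch, yaw] about the fixed x, y, z axes, in that order (R = Rz(yaw) Ry(pitch) Rx(roll)).
In Python, from station import env gives the robot as it stands.
- The arm moves only by the tool step_arm, never from a script. Its argument "increments" is text: rows parted by semicolons, each of 4 numbers parted by spaces: the shift along the tool's x, y, z normalised to -1 to 1, where 1 is 0.15 m, then the turn about the tool's z normalised to -1 to 1, where 1 is pi/4 rad. A call has 1 to 12 rows; each row shifts and turns the commanded pose from where the row before left it, along the tool's axes as they then stand; what a row does not reach is not made up. A row lasts 1/8 s, in which the tool goes at most 62.5 mm and 10.7 degrees, less where a joint would pass 70% of its speed; a pose out of reach is approached as far as the arm can. A call with a number of a shift or a turn outside -1 to 1 is refused whole. A call with a gripper value outside its range is refused whole. "claw" is the closure, from 0 (fully open) to 1 (shut), set as the call begins (left out, the last holds). The fingers move at their own pace and stop on an object; "force" is the grip in N (left out, the last holds). Time passes only in rows, so rows that do not move let the fingers close. It gives the time, the measured TCP pose, the force, the opening and the grip force at its end, in the units of the state.
- env.sense(): the state, without advancing time (a new reading comes with each control period).
- env.snapshot(name): name is "scene" or "top" or "wrist"; returns the picture (420x560x3 uint8, red, green, blue); there is no depth.
- env.calibration(name): a dict with "camera_matrix" (3x3 intrinsics, pixels), "R" (3x3) and "t" (3): a world point X has camera coordinates R X + t. Camera axes: x right, y down, z forward; pixel columns grow to the right and rows downward; lengths in m; the calibration is good to about 2 mm. The wrist camera is an equidistant fisheye: a pixel r from the principal point sees the ray r / f radians off the axis. A picture is of the moment at which its call begins: read the wrist's pose just before it. calibration takes no time and is no camera call; for the wrist camera it gives the pose at the moment of the call.
- env.finish_job(): hands the job in; it is judged then, once.
Trained networks look in the newest picture that a camera, given by its name, has taken for a name from the list of things; names that differ only in an ending like _2 or _b are one class to them, and where a whole thing is asked for, a point or a joint stands for the part that bears it (a point fixed in the world has none). Each returns a list of dicts, best first, with "confidence" (0 to 1); they miss things now and then, are a little off and sometimes report something else, mostly with a low value. They report only what shows in the picture. A call takes as long as a camera call.
- env.outline_of(camera, target): "region" (420x560 bool, what is visible of it) and "xy" ([column, row] in pixels, amid what is visible of it).
- env.place_of(camera, target): "xy" ([column, row] in pixels: a listed point, or the origin of a listed thing).
The state is a dict: "time": time; "joint_pos": joint angles; "qd": joint speeds; "tau": joint torques, N m; "ee_pos": TCP position; "orientation": TCP orientation; "contact_force": force on the tool from outside, world axes, zero at the start; "ft_torque": the same for the moment, N m; "width": finger opening in m; "grasp_force": force on a finger pad.
Only numpy, scipy, OpenCV 4.12 (cv2) and the standard library are available. Lean on these libraries where they do the work, as an engineer would, in place of code of your own. Each camera call takes 0.05 s, during which the arm holds its last target. There are 200 camera calls.

### The job

Push the scrapped hard drive that lies on the return box's feed shelf straight in through the gravity flap until it drops down the chute into the box, then draw your fingers back out so that the flap swings fully shut behind it. Only push it: slide it steadily along the shelf with the fingertips, do not lift, tip or fling it, and leave the other things on the bench where they are.

Things in the scene. Friction and masses are not known exactly. Their poses are not given: they have to be found in the camera images.
- return_box: fixed grey steel drive return box with a steel feed shelf in front. Origin: on the bench top, under the shut flap, mid lane; x runs level along the lane into the box, y to the left, z up. The shelf is level, its top at z = 85 mm, from x = -205 mm (open near end) in through the mouth to x = +80 mm. Its lane is 124 mm wide between guides 14 mm high; fingers must be narrower than the lane.
- mouth (a point): on the shelf's top under the shut flap, mid lane (box x = 0, z = 85 mm); axes as the box. The drive is through when its trailing end is about 7 to 20 mm past this point
- lintel (a point): middle of the lower edge of the lintel over the mouth (box x = -3 mm, z = 146 mm, 61 mm above the shelf), in a flat front panel 220 mm wide, 153 mm high. The mouth is 124 mm wide. Fingers that follow a part inside must lean back towards the robot, tips forwards, some 20 to 45 degrees. Behind it a clear cover, 156 mm above the bench, to x = 100 mm, then the bin, 204 mm high, to x = 321 mm.
- shelf_end (a point): end of the shelf inside the box, mid lane (box x = 80 mm, z = 85 mm). From here a smooth chute goes down at 26 degrees to the floor of the bin, 73 mm lower: the drive tips and slides away by itself once its middle has passed this point (trailing end about 7 mm past the flap; by 15 to 20 mm it surely goes)
- drive_mid (a point): centre of the scrapped 3.5 inch hard drive, a bare aluminium and steel block 147 mm long, 102 mm wide, 26 mm thick, about 0.55 kg, lying flat and lengthwise on the feed shelf in front of the flap, perhaps a few degrees askew. x axis along its length towards the flap, z up; the centre is 13 mm above its underside, the ends 73.5 mm away. It slides easily on the polished shelf (a push of 1 to 4 N, flap included).
- flap (a joint): the plain steel flap in the mouth, 118 mm wide, 60 mm high, about 0.12 kg, hinged along its top edge just behind the lintel, 149 mm above the bench. 0 = shut (hanging), grows to 1.45 rad as its lower edge swings inwards, into the box. It opens with less than 2 N, has no latch, rests on whatever is under it and swings shut by its own weight in about half a second.
- flap_edge (a point): middle of the flap's lower edge (shut: 9 mm inside the origin, 89 mm above the bench)
- drive: the scrapped hard drive: origin at the centre of its underside, axes as above
- screwdriver: red-handled screwdriver, 190 mm, lying beside the feed shelf; origin at the middle of its underside; not part of the job
- caddy: small 2.5 inch drive in a black tray, 115 x 76 x 22 mm, lying on the bench beside the feed shelf; origin at the middle of its underside; not part of the job
- screw_tin: open steel tin, 64 mm across, 30 mm high, beside the return box; origin at the middle of its underside; not part of the job
- spray_can: white spray can, 52 mm across, 150 mm tall, beside the return box; origin at the middle of its underside; not part of the job
- bracket: bent steel angle, 120 x 22 x 22 mm; origin at the middle of its underside; not part of the job
- mouse: white computer mouse, 110 x 60 mm; origin at the middle of its underside; not part of the job
- multimeter: black hand multimeter, 175 x 85 x 45 mm, lying flat; origin at the middle of its underside; not part of the job

How it is judged:
By the outcome, as a careful person would: the job done as asked, in the order asked, and still so for the second after the job is handed in, with the robot touching nothing.
It also fails if it takes over 32 s, if anything falls off the work surface, if the arm or the gripper's body presses on something with over 40 N, if the wrist force passes 120 N, or if a joint passes its speed limit or range.

## Working session

There is one attempt and no reset: what is moved stays moved. The work goes in short steps, Python scripts to look and compute and a tool call to move; the robot and the scene stay as the last step left them, time stands still between calls to the robot, and variables do not carry over. Pictures are saved under pics/ and viewed, at most 10 in all, crops included, and the job is handed in when it is done.

Besides the shell and the picture viewer there is one more tool, called after "Request:" as name(argument=value, ...) on one line, values as JSON. step_arm: Moves the arm, as the interface text tells. Its arguments: {"type":"object","properties":{"increments":{"type":"string"},"claw":{"type":"number"},"force":{"type":"number"}},"required":["increments"]}

```bash
mkdir -p pics; ls; python3 - <<'E'
from station import env
import cv2,numpy as np
s=env.sense();print({k:np.round(v,3) for k,v in s.items()})
for c in("scene","top"):
    p=env.snapshot(c);cv2.imwrite(f"pics/{c}0.png",p[:,:,::-1])
    k=env.calibration(c);print(c,k)
    for n in("mouth","lintel","shelf_end","drive_mid","flap_edge","drive","return_box"):
        print(n,[(np.round(d["xy"],1),round(d["confidence"],2)) for d in env.place_of(c,n)[:2]])
print(env.sense()["time"])
E
```

```text
pics
{'time': np.float64(0.0), 'joint_pos': array([ 1.279,  0.412, -0.013,  1.597,  0.006,  1.134, -0.082]), 'qd': array([-0.   , -0.001,  0.001, -0.   ,  0.002,  0.   , -0.001]), 'tau': array([ 1.0000e-03, -5.8796e+01,  6.4200e-01, -2.9108e+01, -5.4000e-02,
        1.8000e-02,  0.0000e+00]), 'ee_pos': array([ 0.139, -0.609,  0.404]), 'orientation': array([-3.14 ,  0.   ,  0.224]), 'contact_force': array([ 0.314, -0.311, -0.527]), 'ft_torque': array([-0.005, -0.028, -0.005]), 'grasp_force': np.float64(0.0), 'width': np.float64(0.088)}
scene {'camera_matrix': array([[381.57808556,   0.        , 277.09243498],
       [  0.        , 381.57808556, 213.58244956],
       [  0.        ,   0.        ,   1.        ]]), 'R': array([[ 0.72493126,  0.68879359,  0.00616923],
       [ 0.53987915, -0.56259619, -0.62611183],
       [-0.42779103,  0.45721868, -0.77970886]]), 't': array([-0.38817652, -0.21984192,  1.45765585])}
mouth [(array([287.3, 249.6]), 0.6), (array([260.3, 228.2]), 0.16)]
lintel [(array([369.6, 164.5]), 0.42), (array([258.5, 228.1]), 0.21)]
shelf_end []
drive_mid [(array([258.7, 227.5]), 0.7)]
flap_edge []
drive [(array([258.1, 226.7]), 0.67), (array([291.8, 191.6]), 0.36)]
return_box [(array([284.6, 238.8]), 0.52)]
top {'camera_matrix': array([[392.86309568,   0.        , 287.97090627],
       [  0.        , 392.86309568, 205.78443314],
       [  0.        ,   0.        ,   1.        ]]), 'R': array([[ 0.01459033, -0.99988634,  0.00379973],
       [-0.99370932, -0.01492198, -0.11099153],
       [ 0.11103562, -0.00215642, -0.99381409]]), 't': array([-0.01455383,  0.56372808,  1.1017897 ])}
mouth [(array([307.1, 176.9]), 0.67)]
lintel [(array([370.9, 181.1]), 0.59), (array([310.1, 175.8]), 0.56)]
shelf_end []
drive_mid [(array([308.7, 214.3]), 0.64)]
flap_edge []
drive [(array([310.8, 219.4]), 0.64), (array([370. , 177.6]), 0.4)]
return_box [(array([305. , 182.6]), 0.69)]
0.8
```

View pics/scene0.png

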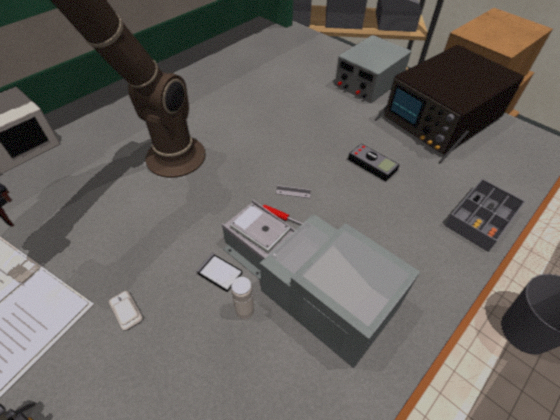

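View pics/top0.png

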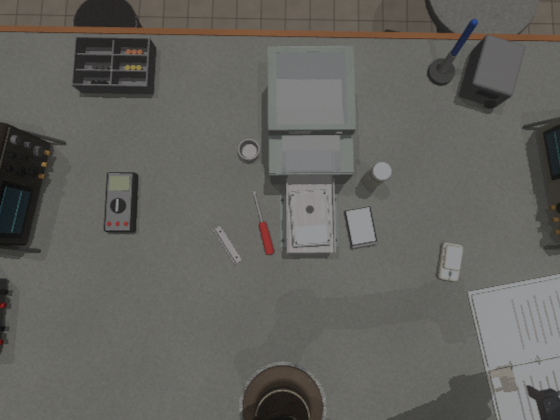

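The scene picture shows the drive at about (260,227) on the shelf and the box at its right. In the top picture the lane runs nearly along world x: panel at row ~176 (cols 268–352), shelf near end at row ~253, drive at (310,216), screwdriver left and caddy right of the shelf.

```bash
cat > h.py <<'E'
import numpy as np,cv2
from station import env
def proj(c,P):
    k=env.calibration(c);q=np.atleast_2d(P)@k["R"].T+k["t"];q=q@k["camera_matrix"].T
    return q[:,:2]/q[:,2:]
def ray(c,uv,z):
    k=env.calibration(c);d=k["R"].T@np.linalg.solve(k["camera_matrix"],[*uv,1]);o=-k["R"].T@k["t"]
    return o+d*(z-o[2])/d[2]
def box(P,x,y,yaw):
    P=np.atleast_2d(np.array(P,float));c,s=np.cos(yaw),np.sin(yaw)
    return np.c_[x+c*P[:,0]-s*P[:,1],y+s*P[:,0]+c*P[:,1],P[:,2]]
E
python3 - <<'E'
from h import *
for c,n,uv,z in[("top","drive",(308.7,214.3),.098),("scene","drive",(258.7,227.5),.098),("top","mouth",(307.1,176.9),.085),("scene","mouth",(287.3,249.6),.085),
 ("top","panelL",(268,176),.153),("top","panelR",(353,176),.153),("top","binL",(267,46),.204),("top","binR",(354,46),.204),("top","shelfend",(310,253),.085)]:
    print(n,c,np.round(ray(c,uv,z),3))
im=cv2.imread("pics/top0.png")[30:270,220:420]
cv2.imwrite("pics/topc.png",cv2.resize(im,None,fx=2.5,fy=2.5,interpolation=cv2.INTER_CUBIC))
E
```

```text
drive top [ 0.534 -0.063  0.098]
drive scene [ 0.525 -0.069  0.098]
mouth top [ 0.639 -0.058  0.085]
mouth scene [ 0.633 -0.061  0.085]
panelL top [0.627 0.047 0.153]
panelR top [ 0.631 -0.174  0.153]
binL top [0.955 0.054 0.204]
binR top [ 0.959 -0.169  0.204]
shelfend top [ 0.43  -0.068  0.085]
```

View pics/topc.png

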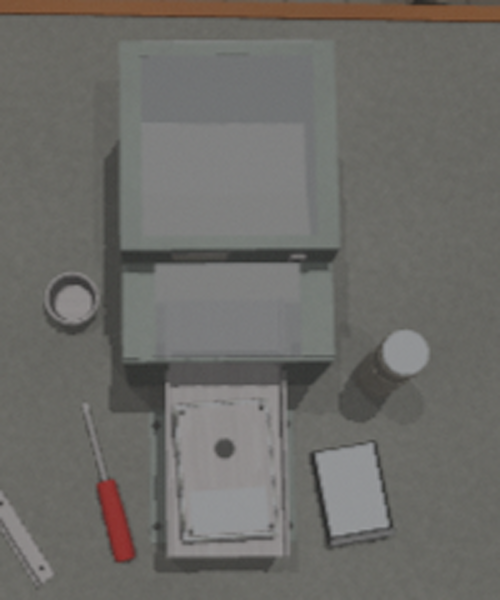

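The enlarged top view confirms this: panel front edge at crop y≈358, lane edges at x≈167/285, drive trailing end at (230,539), leading end at (221,402). So the box is at about (0.637, −0.063) with yaw about 0.02, and the drive is about 3° askew. I'll move over first, then look for a way to tilt the tool, since the increments have no tilt.

Request:
step_arm(increments="0 0 -0.3 0.131; 0.2 -0.33 -0.1 0.131; 0.2 -0.345 0 0; 0.2 -0.345 0 0; 0.2 -0.345 0 0; 0.2 -0.345 0 0; 0.2 -0.345 0 0; 0.2 -0.345 0 0; 0.2 -0.345 0 0; 0.2 -0.345 0 0; 0.2 -0.345 0 0; 0.2 -0.345 0 0", claw=0.5)

```text
time: 2.3
ee_pos: [0.4537, -0.0321, 0.4651]
orientation: [3.141, -0.001, 0.017]
contact_force: [0.3, 0.6, 0.4]
width: 0.0439
grasp_force: 0.0
```

Request:
step_arm(increments="0.1 -0.25 -0.3 0; 0.1 0 -0.4 0; 0.1 0 -0.4 0; 0.1 0 -0.4 0; 0 0 -0.4 0; 0 0 -0.4 0; 0 0 -0.4 0; 0 0 -0.4 0")

```text
time: 3.3
ee_pos: [0.5198, 0.0106, 0.7556]
orientation: [3.115, 0.005, 0.018]
contact_force: [0.3, 0.3, -1.0]
width: 0.0439
grasp_force: 0.0
```

```bash
python3 -c "
from h import *
s=env.sense();print([np.round(s[k],3) for k in('time','joint_pos','ee_pos','orientation')])"
```

```text
[np.float64(3.3), array([-0.282,  0.15 ,  0.2  ,  1.155, -0.004,  1.847, -1.637]), array([0.52 , 0.011, 0.756]), array([3.115, 0.005, 0.018])]
```

Request:
step_arm(increments="0 0 -0.4 0; 0 0 -0.4 0; 0 0 -0.4 0; 0.4 0 0 0; 0.4 0 0 0")

```text
time: 3.92
ee_pos: [0.5731, 0.0285, 0.7984]
orientation: [3.097, -0.109, 0.036]
contact_force: [1.2, 2.5, 0.4]
width: 0.0438
grasp_force: 0.0
```

```bash
python3 -c "
from h import *
s=env.sense();print([np.round(s[k],3) for k in('time','joint_pos','ee_pos','orientation')])"
```

```text
[np.float64(3.925), array([-0.497,  0.263,  0.533,  0.948, -0.097,  1.853, -1.556]), array([0.573, 0.028, 0.798]), array([ 3.097, -0.109,  0.036])]
```

Request:
step_arm(increments="0.3 0 -0.25 0; 0.3 0 -0.25 0; 0.3 0 -0.25 0; 0.3 0 -0.25 0; 0.3 0 -0.25 0; 0.3 0 -0.25 0")

```text
time: 4.68
ee_pos: [0.6661, 0.0299, 0.8729]
orientation: [3.088, -0.376, 0.038]
contact_force: [-0.4, 0.3, -0.6]
width: 0.044
grasp_force: 0.0
```

```bash
python3 -c "
from h import *
s=env.sense();print([np.round(s[k],3) for k in('time','joint_pos','ee_pos','orientation')])"
```

```text
[np.float64(4.675), array([-0.278,  0.48 ,  0.428,  0.456, -0.186,  1.852, -1.561]), array([0.666, 0.03 , 0.873]), array([ 3.088, -0.376,  0.038])]
```

Request:
step_arm(increments="0.2 0 -0.3 0; 0.2 0 -0.3 0; 0.2 0 -0.3 0; 0.2 0 -0.3 0")

```text
time: 5.18
ee_pos: [0.6144, 0.0343, 0.9542]
orientation: [3.082, -0.542, 0.048]
contact_force: [0.8, 0.8, 1.3]
width: 0.044
grasp_force: 0.0
```

Request:
step_arm(increments="-0.3 0 0.2 0; -0.3 0 0.2 0; -0.3 0 0.2 0; -0.3 0 0.2 0")

```text
time: 5.68
ee_pos: [0.5358, 0.0268, 0.7878]
orientation: [3.086, -0.544, 0.039]
contact_force: [0.4, -1.5, 0.1]
width: 0.044
grasp_force: 0.0
```

```bash
python3 -c "
from h import *
s=env.sense();print([np.round(s[k],3) for k in('time','joint_pos','ee_pos','orientation')])"
```

```text
[np.float64(5.675), array([-0.725, -0.018,  0.537,  1.314,  0.145,  1.313, -1.731]), array([0.536, 0.027, 0.788]), array([ 3.086, -0.544,  0.039])]
```

The tilt (31°) persists. Next I'll compute the moves.

```bash
cat >> h.py <<'E'
from scipy.spatial.transform import Rotation as Ro
B=(0.637,-0.063,0.02)
def st():
    s=env.sense();R=Ro.from_euler("xyz",s["orientation"]).as_matrix();p=np.array(s["ee_pos"])
    tip=p+R@[.010,0,.182]
    c,sn=np.cos(B[2]),np.sin(B[2]);d=tip-[B[0],B[1],0]
    b=np.array([c*d[0]+sn*d[1],-sn*d[0]+c*d[1],d[2]])
    return s,R,p,tip,b
def go(*targets):
    s,R,p,tip,b=st();print("t",round(s["time"],2),"front corner box mm",np.round(b*1e3,1),"rpy",np.round(s["orientation"],3),"F",np.round(s["contact_force"],1),"w",round(float(s["width"]),3))
    for t in targets:
        w=box([t],*B)[0]-tip;print(t,"incr",np.round(R.T@w/.15,3),"mm",round(np.linalg.norm(w)*1e3));tip=tip+w
E
python3 -c "
from h import *
go((-.27,0,.25),(-.235,0,.103),(-.185,0,.103),(-.06,0,.103),(.014,0,.103))
print(env.sense()['joint_pos'])"
```

```text
t 5.67 front corner box mm [  3.4  83.7 637.5] rpy [ 3.086 -0.544  0.039] F [ 0.4 -1.5  0.1] w 0.044
(-0.27, 0, 0.25) incr [-2.906  0.452  1.289] mm 482
(-0.235, 0, 0.103) incr [-0.308 -0.049  0.958] mm 151
(-0.185, 0, 0.103) incr [ 0.285 -0.003  0.173] mm 50
(-0.06, 0, 0.103) incr [ 0.713 -0.008  0.432] mm 125
(0.014, 0, 0.103) incr [ 0.422 -0.005  0.255] mm 74
[-0.72499336 -0.01849725  0.53721149  1.31432118  0.14482212  1.31299207
 -1.73138623]
```

```bash
cat > fk.py <<'E'
from h import *
from scipy.optimize import least_squares
import itertools
D=[([1.279,.412,-.013,1.597,.006,1.134,-.082],[.139,-.609,.404],[-3.14,0,.224]),
([-.282,.15,.2,1.155,-.004,1.847,-1.637],[.52,.011,.756],[3.115,.005,.018]),
([-.497,.263,.533,.948,-.097,1.853,-1.556],[.573,.028,.798],[3.097,-.109,.036]),
([-.278,.48,.428,.456,-.186,1.852,-1.561],[.666,.03,.873],[3.088,-.376,.038]),
([-.725,-.018,.537,1.314,.145,1.313,-1.731],[.536,.027,.788],[3.086,-.544,.039])]
def fk(q,v,sg):
    # v: q1off,q7off,h,L1,L2,L3, ex (elbow x offset), wx, sx
    z=lambda a:Ro.from_euler("z",a).as_matrix(); y=lambda a:Ro.from_euler("y",a).as_matrix()
    R=z(sg[0]*q[0]+v[0]);p=np.array([0,0,v[2]])+R@[v[8],0,0]
    R=R@y(q[1])@z(sg[1]*q[2]);p=p+R@[v[6],v[9],v[3]]
    R=R@y(q[3])@z(sg[2]*q[4]);p=p+R@[-v[6],-v[9],v[4]]
    R=R@y(q[5]);p=p+R@[v[7],0,v[5]]
    return p,R@z(sg[3]*q[6]+v[1])
def fit():
    best=None
    for sg in itertools.product((1,-1),repeat=4):
        for q7 in (0,1.57,3.14,-1.57):
            def f(v):
                e=[1e-2*np.array(v[6:])]
                for q,p,o in D:
                    P,R=fk(q,v,sg);e+=[P-p,.3*(Ro.from_matrix(R)*Ro.from_euler("xyz",o).inv()).as_rotvec()]
                return np.concatenate(e)
            r=least_squares(f,[0,q7,.35,.45,.45,.2,0,0,0,0])
            if best is None or r.cost<best[0].cost: best=(r,sg)
    return best
E
python3 - <<'E'
from fk import *
r,sg=fit();v=r.x;print(r.cost,sg,np.round(v,3));print(np.round(r.fun[4:].reshape(-1,6),3))
lo=np.array([-2.95,-.29,-1.47,.14,-1.03,.13,-2.86]);hi=np.array([2.95,1.99,1.44,2.54,4.17,1.85,2.86])
q0=D[-1][0]
for t in(.544,.44,.36):
  for bx in(-.235,-.19,-.16,-.12,-.05,.015):
    R=Ro.from_euler("xyz",[np.pi,-t,.02]);w=box([(bx,0,.103)],*B)[0]-R.as_matrix()@[.01,0,.182]
    f=lambda q:np.r_[(lambda P,Q:np.r_[P-w,.3*(Ro.from_matrix(Q)*R.inv()).as_rotvec()])(*fk(q,v,sg))]
    s=min((least_squares(f,np.clip(np.array(q0)+d,lo+.01,hi-.01),bounds=(lo,hi)) for d in(0,[0,0,0,.8,0,-.5,0],[.5,0,-.5,.8,0,-.5,0])),key=lambda s:s.cost)
    print(t,bx,np.round(np.linalg.norm(s.fun[:3])*1e3,1),np.round(s.fun[3:]/.3,2),np.round(s.x,2))
E
```

```text
0.00018294212210163605 (-1, -1, -1, -1) [-7.40e-02  1.50e+00  3.15e-01  5.18e-01  4.53e-01  1.95e-01  2.00e-03
 -7.00e-03 -1.00e-03 -2.50e-02]
[[ 0.002 -0.002 -0.002 -0.     0.    -0.001]
 [-0.001  0.008 -0.003  0.     0.001 -0.001]
 [-0.004  0.    -0.    -0.002  0.001 -0.001]
 [ 0.002 -0.005  0.003 -0.008  0.001 -0.003]
 [-0.001  0.002  0.001 -0.011  0.001 -0.004]]
0.544 -0.235 32.7 [0.01 0.05 0.01] [ 1.53  0.34 -1.47  2.54  1.28  0.22 -2.61]
0.544 -0.19 2.6 [0.   0.01 0.  ] [ 1.35  0.25 -1.3   2.53  1.47  0.13 -2.86]
0.544 -0.16 1.8 [0.   0.01 0.  ] [ 1.14  0.26 -1.11  2.47  1.46  0.13 -2.86]
0.544 -0.12 0.1 [0. 0. 0.] [ 0.9   0.29 -0.89  2.4   1.44  0.13 -2.86]
0.544 -0.05 0.0 [0. 0. 0.] [ 0.66  0.36 -0.67  2.26  1.17  0.14 -2.59]
0.544 0.015 0.0 [-0. -0. -0.] [ 0.46  0.42 -0.46  2.13  0.79  0.13 -2.23]
0.44 -0.235 12.8 [-0.01  0.01 -0.  ] [-1.4  -0.29  1.44  2.54  0.83  0.3  -2.21]
0.44 -0.19 0.0 [-0. -0. -0.] [ 1.14  0.18 -1.03  2.5   0.44  0.13 -1.83]
0.44 -0.16 0.6 [0. 0. 0.] [-0.12  0.15  0.22  2.5  -1.03  0.13 -0.45]
0.44 -0.12 0.0 [-0. -0. -0.] [-0.03  0.21  0.12  2.42 -0.85  0.13 -0.64]
0.44 -0.05 0.0 [-0.  0. -0.] [ 0.34  0.31 -0.29  2.23  0.08  0.18 -1.54]
0.44 0.015 0.0 [0. 0. 0.] [ 0.2   0.4  -0.17  2.08  0.    0.23 -1.49]
0.36 -0.235 0.0 [-0.  0. -0.] [ 1.45  0.12 -1.31  2.54  0.11  0.22 -1.49]
0.36 -0.19 0.0 [ 0. -0.  0.] [ 0.24  0.11 -0.11  2.47 -0.32  0.22 -1.11]
0.36 -0.16 0.0 [-0.  0. -0.] [ 0.24  0.16 -0.13  2.41 -0.24  0.23 -1.21]
0.36 -0.12 0.0 [ 0. -0.  0.] [ 0.07  0.22  0.02  2.33 -0.29  0.25 -1.18]
0.36 -0.05 0.0 [0. 0. 0.] [ 0.05  0.32  0.02  2.17 -0.22  0.3  -1.28]
0.36 0.015 0.0 [0. 0. 0.] [ 0.15  0.41 -0.12  2.01 -0.01  0.36 -1.49]
```

Request:
step_arm(increments="-0.29 0.045 0.129 0; -0.29 0.045 0.129 0; -0.29 0.045 0.129 0; -0.29 0.045 0.129 0; -0.29 0.045 0.129 0; -0.29 0.045 0.129 0; -0.29 0.045 0.129 0; -0.29 0.045 0.129 0; -0.29 0.045 0.129 0; -0.2 0.045 0.129 0")

```text
time: 6.92
ee_pos: [0.3522, -0.0488, 0.4818]
orientation: [3.092, -0.528, 0.048]
contact_force: [0.5, -1.0, -0.5]
width: 0.0442
grasp_force: 0.0
```

```bash
python3 -c "
from h import *
go((-.235,0,.16),(-.235,0,.1),(-.185,0,.1))
print(env.sense()['joint_pos'])"
```

```text
t 6.92 front corner box mm [-184.1   13.6  329.8] rpy [ 3.092 -0.528  0.048] F [ 0.5 -1.  -0.5] w 0.044
(-0.235, 0, 0.16) incr [-0.865  0.041  0.809] mm 178
(-0.235, 0, 0.1) incr [-0.201 -0.017  0.345] mm 60
(-0.185, 0, 0.1) incr [0.288 0.001 0.168] mm 50
[ 0.35586884 -0.29352628 -0.27466736  2.22035713 -0.14183119  0.67768087
 -1.37830199]
```

Request:
step_arm(increments="-0.22 0.01 0.27 0; -0.25 0.01 0.25 0; -0.25 0.01 0.2 0; -0.15 0.01 0.1 0; 0 0 0 0")

```text
time: 7.55
ee_pos: [0.3099, -0.0607, 0.3286]
orientation: [3.09, -0.525, 0.052]
contact_force: [0.7, 0.9, -0.3]
width: 0.044
grasp_force: 0.0
```

```bash
python3 -c "
from h import *
go((-.235,0,.16),(-.235,0,.1),(-.185,0,.1))
print(env.sense()['joint_pos'])"
```

```text
t 7.55 front corner box mm [-227.     2.7  176.3] rpy [ 3.09  -0.525  0.052] F [ 0.7  0.9 -0.3] w 0.044
(-0.235, 0, 0.16) incr [-0.101  0.013  0.068] mm 18
(-0.235, 0, 0.1) incr [-0.2   -0.018  0.346] mm 60
(-0.185, 0, 0.1) incr [0.288 0.002 0.167] mm 50
[ 0.53086926 -0.14393682 -0.43386506  2.52560451 -0.34536534  0.23220146
 -1.13170306]
```

Request:
step_arm(increments="-0.06 0 0.16 0; -0.06 0 0.16 0; -0.03 0 0.1 0; 0 0 0 0")

```text
time: 8.05
ee_pos: [0.3187, -0.0677, 0.2954]
orientation: [3.1, -0.504, 0.057]
contact_force: [-0.0, 0.2, -1.3]
width: 0.044
grasp_force: 0.0
```

```bash
python3 -c "
from h import *
go((-.21,0,.1),(-.185,0,.1))
print(env.sense()['joint_pos'])"
```

```text
t 8.05 front corner box mm [-221.5   -2.2  141. ] rpy [ 3.1   -0.504  0.057] F [-0.   0.2 -1.3] w 0.044
(-0.21, 0, 0.1) incr [-0.064 -0.023  0.276] mm 43
(-0.185, 0, 0.1) incr [0.146 0.003 0.081] mm 25
[ 0.68238871 -0.02189744 -0.58181226  2.53626515 -0.3675406   0.12738516
 -1.07368282]
```

Request:
step_arm(increments="-0.04 -0.01 0.12 0.03; -0.04 0 0.12 0.015; -0.02 0 0.06 0; 0 0 0 0")

```text
time: 8.55
ee_pos: [0.3291, -0.0747, 0.283]
orientation: [3.137, -0.473, 0.018]
contact_force: [-0.1, 0.7, -0.1]
width: 0.0439
grasp_force: 0.0
```

```bash
python3 -c "
from h import *
go((-.205,0,.099),(-.185,0,.099))
print(env.sense()['joint_pos'])
cv2.imwrite('pics/s1.png',cv2.resize(env.snapshot('scene')[150:330,170:410,::-1],None,fx=3,fy=3,interpolation=cv2.INTER_CUBIC))"
```

```text
t 8.55 front corner box mm [-216.3   -6.6  125.6] rpy [ 3.137 -0.473  0.018] F [-0.1  0.7 -0.1] w 0.044
(-0.205, 0, 0.099) incr [-0.014 -0.045  0.192] mm 30
(-0.185, 0, 0.099) incr [ 0.119 -0.001  0.061] mm 20
[ 0.27137645  0.01752293 -0.1645725   2.53696693 -0.39981047  0.12723257
 -1.0609413 ]
```

View pics/s1.png

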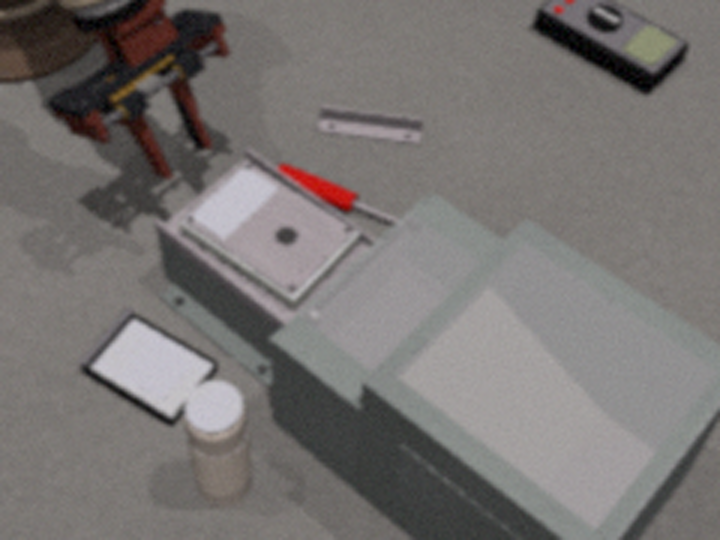

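The crop shows the two tilted fingertips at (165,175) and (205,148), just behind and above the drive's trailing edge (185,225)–(250,165), centred. I'll descend.

Request:
step_arm(increments="-0.01 -0.02 0.08 0; -0.01 -0.02 0.08 0; 0 0 0.05 0; 0 0 0 0")

```text
time: 9.1
ee_pos: [0.3467, -0.0762, 0.2679]
orientation: [-3.134, -0.454, 0.017]
contact_force: [0.1, 0.9, 0.1]
width: 0.0437
grasp_force: 0.0
```

```bash
python3 -c "
from h import *
go((-.205,0,.098),(-.16,0,.098))
print(env.sense()['joint_pos'])"
```

```text
t 9.1 front corner box mm [-201.7   -6.2  108.7] rpy [-3.134 -0.454  0.017] F [0.1 0.9 0.1] w 0.044
(-0.205, 0, 0.098) incr [-0.051 -0.041  0.055] mm 13
(-0.16, 0, 0.098) incr [0.27  0.    0.131] mm 45
[-0.2073702   0.07435383  0.33936412  2.5375716  -0.84391918  0.12709318
 -0.60839427]
```

Request:
step_arm(increments="-0.02 -0.03 0.07 0; -0.01 -0.01 0.03 0; 0 0 0 0")

```text
time: 9.48
ee_pos: [0.3513, -0.0721, 0.2601]
orientation: [-3.13, -0.445, 0.013]
contact_force: [0.3, 0.1, 0.9]
width: 0.0439
grasp_force: 0.0
```

```bash
python3 -c "
from h import *
go((-.205,0,.098),(-.16,0,.098))
print(env.sense()['joint_pos'])"
```

```text
t 9.47 front corner box mm [-198.5   -1.8  100.2] rpy [-3.13  -0.445  0.013] F [0.3 0.1 0.9] w 0.044
(-0.205, 0, 0.098) incr [-0.045 -0.012 -0.006] mm 7
(-0.16, 0, 0.098) incr [ 0.271 -0.001  0.129] mm 45
[-0.27778253  0.10519143  0.40524756  2.53802456 -1.02909317  0.12704959
 -0.43792582]
```

Request:
step_arm(increments="0.055 0 0.03 0; 0.055 0 0.03 0; 0.055 0 0.03 0; 0.055 0 0.03 0; 0 0 0 0")

```text
time: 10.1
ee_pos: [0.3898, -0.0714, 0.2579]
orientation: [-3.132, -0.445, 0.017]
contact_force: [-0.0, 0.4, 0.1]
width: 0.0439
grasp_force: 0.0
```

```bash
python3 -c "
from h import *
go((-.10,0,.098))
print(env.sense()['joint_pos'])"
```

```text
t 10.1 front corner box mm [-160.    -2.1   97.9] rpy [-3.132 -0.445  0.017] F [-0.   0.4  0.1] w 0.044
(-0.1, 0, 0.098) incr [ 0.361 -0.013  0.171] mm 60
[-0.23985954  0.17433694  0.35881887  2.46180883 -1.02503061  0.14125863
 -0.45826028]
```

Request:
step_arm(increments="0.06 -0.003 0.0285 0; 0.06 -0.003 0.0285 0; 0.06 -0.003 0.0285 0; 0.06 -0.003 0.0285 0; 0.06 0 0.0285 0; 0.06 0 0.0285 0")

```text
time: 10.85
ee_pos: [0.4493, -0.0683, 0.2579]
orientation: [-3.132, -0.444, 0.017]
contact_force: [-2.5, -1.4, -0.4]
width: 0.044
grasp_force: 0.8
```

```bash
python3 -c "
from h import *
go((-.02,0,.098))
cv2.imwrite('pics/s2.png',cv2.resize(env.snapshot('scene')[150:330,170:410,::-1],None,fx=3,fy=3,interpolation=cv2.INTER_CUBIC))"
```

```text
t 10.85 front corner box mm [-100.5    0.    97.8] rpy [-3.132 -0.444  0.017] F [-2.5 -1.4 -0.4] w 0.044
(-0.02, 0, 0.098) incr [0.485 0.001 0.23 ] mm 81
```

View pics/s2.png

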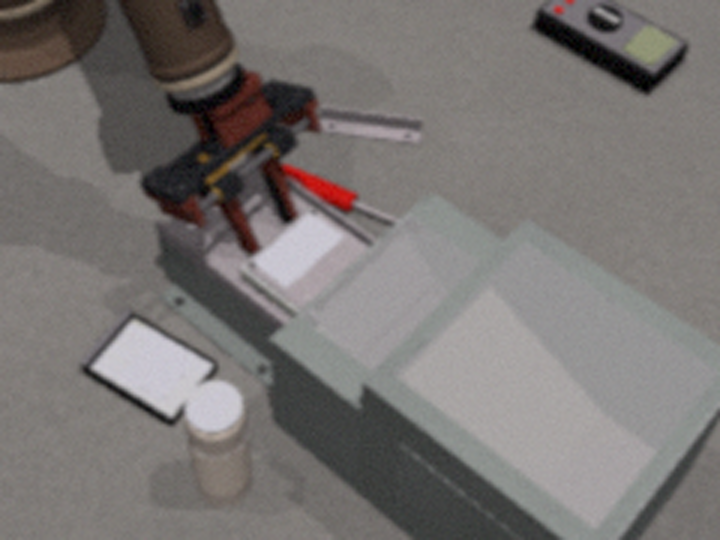

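The crop shows the fingers at (245,240) and (290,210) against the drive's trailing edge. The drive lies straight in the lane and its front is already under the panel. I'll keep pushing.

Request:
step_arm(increments="0.06 0 0.0285 0; 0.06 0 0.0285 0; 0.06 0 0.0285 0; 0.06 0 0.0285 0; 0.06 0 0.0285 0; 0.06 0 0.0285 0; 0.06 0 0.0285 0; 0.06 0 0.0285 0")

```text
time: 11.9
ee_pos: [0.529, -0.0666, 0.258]
orientation: [-3.132, -0.444, 0.017]
contact_force: [-1.5, 0.2, 0.2]
width: 0.0438
grasp_force: 0.6
```

```bash
python3 -c "
from h import *
go((.012,0,.098))
print(env.sense()['joint_pos'])
cv2.imwrite('pics/s3.png',cv2.resize(env.snapshot('scene')[150:330,170:410,::-1],None,fx=3,fy=3,interpolation=cv2.INTER_CUBIC))"
```

```text
t 11.9 front corner box mm [-20.8   0.1  98. ] rpy [-3.132 -0.444  0.017] F [-1.5  0.2  0.2] w 0.044
(0.012, 0, 0.098) incr [0.197 0.001 0.094] mm 33
[-0.34538707  0.39019421  0.48229781  2.17321769 -0.93521769  0.27775327
 -0.62113609]
```

View pics/s3.png

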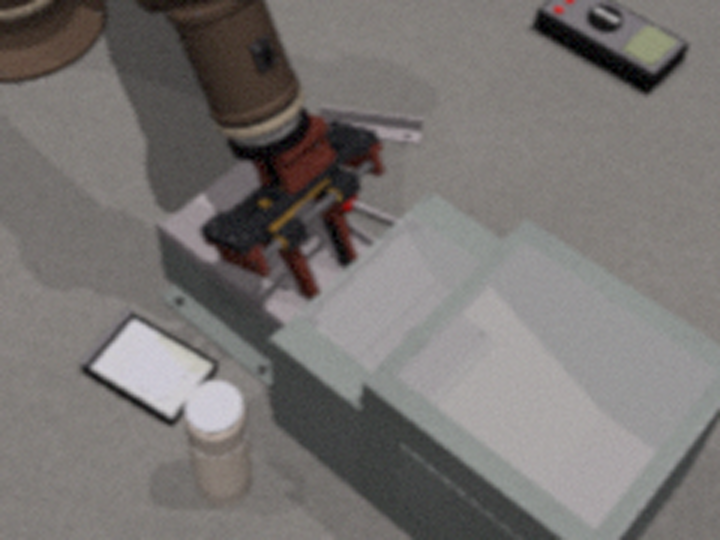

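The fingers are now just in front of the mouth at about (310,290) with the drive mostly inside under the clear cover. I'll push on more slowly.

Request:
step_arm(increments="0.045 0 0.0215 0; 0.045 0 0.0215 0; 0.045 0 0.0215 0; 0.036 0 0.017 0")

```text
time: 12.45
ee_pos: [0.5572, -0.0661, 0.258]
orientation: [-3.132, -0.444, 0.017]
contact_force: [-0.2, -0.4, 0.6]
width: 0.0437
grasp_force: 0.7
```

```bash
python3 -c "
from h import *
go((.015,0,.098))
cv2.imwrite('pics/s4.png',cv2.resize(env.snapshot('scene')[190:340,240:440,::-1],None,fx=3.5,fy=3.5,interpolation=cv2.INTER_CUBIC))"
```

```text
t 12.45 front corner box mm [ 7.5  0.1 98. ] rpy [-3.132 -0.444  0.017] F [-0.2 -0.4  0.6] w 0.044
(0.015, 0, 0.098) incr [0.045 0.    0.022] mm 8
```

View pics/s4.png

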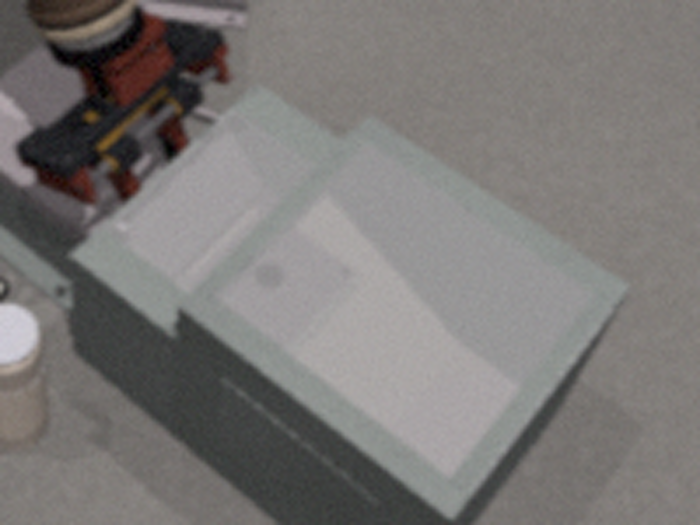

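The drive's body is visible under the bin cover at (270,275), partly past the shelf end. I'll give it another 9 mm and then wait.

Request:
step_arm(increments="0.027 0 0.013 0; 0.027 0 0.013 0; 0 0 0 0; 0 0 0 0; 0 0 0 0; 0 0 0 0")

```text
time: 13.25
ee_pos: [0.5657, -0.0659, 0.258]
orientation: [-3.132, -0.444, 0.016]
contact_force: [-0.3, -0.1, 0.2]
width: 0.0437
grasp_force: 0.0
```

```bash
python3 -c "
from h import *
go((.018,0,.098))
cv2.imwrite('pics/s5.png',cv2.resize(env.snapshot('scene')[190:340,240:440,::-1],None,fx=3.5,fy=3.5,interpolation=cv2.INTER_CUBIC))"
```

```text
t 13.25 front corner box mm [16.  0. 98.] rpy [-3.132 -0.444  0.016] F [-0.3 -0.1  0.2] w 0.044
(0.018, 0, 0.098) incr [0.012 0.    0.006] mm 2
```

View pics/s5.png

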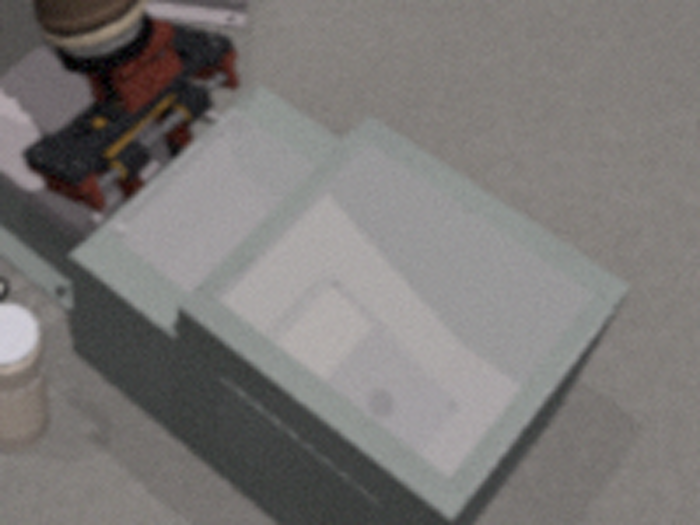

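The drive lies in the bin, around (360,370). I'll withdraw straight back along the lane.

Request:
step_arm(increments="-0.09 0 -0.043 0; -0.12 0 -0.057 0; -0.12 0 -0.057 0; -0.12 0 -0.057 0; -0.12 0 -0.057 0; -0.12 0 -0.057 0; -0.1 0 -0.1 0; 0 0 -0.2 0; 0 0 -0.2 0; 0 0 0 0; 0 0 0 0; 0 0 0 0")

```text
time: 14.8
ee_pos: [0.4083, -0.0691, 0.3136]
orientation: [-3.132, -0.445, 0.018]
contact_force: [-0.1, 0.4, -0.6]
width: 0.044
grasp_force: 0.0
```

```bash
python3 -c "
from h import *
go()
cv2.imwrite('pics/s6.png',cv2.resize(env.snapshot('scene')[150:330,170:410,::-1],None,fx=3,fy=3,interpolation=cv2.INTER_CUBIC))
for c in('scene',):
  print([(d['xy'],d['confidence']) for n in('drive_mid','flap_edge') for d in env.place_of(c,n)[:1]])"
```

```text
t 14.8 front corner box mm [-141.4    0.   153.7] rpy [-3.132 -0.445  0.018] F [-0.1  0.4 -0.6] w 0.044
[]
```

View pics/s6.png

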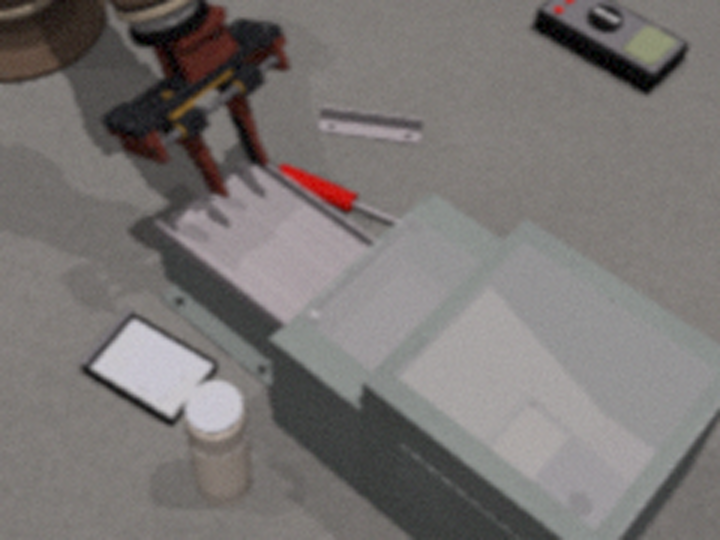

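The drive is at the bottom of the bin (560,470), the shelf is empty, the fingers are clear, and the neighbouring things are where they were. I'll let the flap settle briefly, then hand in.

Request:
step_arm(increments="0 0 0 0; 0 0 0 0; 0 0 0 0; 0 0 0 0; 0 0 0 0; 0 0 0 0")

```text
time: 15.7
ee_pos: [0.4085, -0.0688, 0.3143]
orientation: [-3.132, -0.446, 0.019]
contact_force: [-0.2, -0.9, 0.2]
width: 0.0435
grasp_force: 0.0
```

```bash
python3 -c "
from station import env
print(env.finish_job())"
```

```text
the job is handed in; nothing more can be done
None
```

The drive was pushed through the flap and lies in the bin, the fingers are clear, and the job was handed in at about 15.7 s of the 32 s; the flap had about 1.5 s to swing shut, but I couldn't see it directly in the last picture.

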